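# Crack the sole mould open with a wedge and hold it

### The arm

A 6-joint arm with a two-finger parallel gripper is mounted at the origin on the work surface. World frame = base frame: x ahead of the robot, y to its left, z up, the work surface at z = 0. Lengths are in m, angles in rad, forces in N, time in s.
With the tool pointing down it reaches from about 0.225 to 0.875 m from the base axis. Payload 3.4 kg.
Tool frame: the origin (TCP) lies midway between the tips of the shut fingers; the grasp point (between the pads) lies 19 mm behind it (pinch_z is the distance from the TCP to the grasp point, in m); z points along the fingers, y is the line along which they close (so a half turn about z gives the same grasp; the last joint's range is limited). The gripper opens to 85 mm and grips with 20 to 120 N. Pads are 22 mm wide; open, the fingers measure 114 mm over their backs; the gripper's body (76 mm by 85 mm) begins 54 mm behind the grasp point. The pads swing forward as they close: fully open they stand 13 mm farther back than shut.
Start: joints at [1.062, 0.276, 1.505, -0, 1.361, -0.121], TCP at [0.217, 0.532, 0.231] pointing down, gripper open.
Joint ranges: [-2.89, 2.89], [-0.75, 2.08], [0.22, 2.7], [-1.18, 4.32], [0.11, 2.71], [-2.7, 2.7]. Speed limits (rad/s): [2.57, 2.57, 3.14, 3.14, 3.14, 3.14].

### API

Orientations are given as a unit quaternion [w, x, y, z].
In Python, from rig import get_state, get_image, sign_off, pinch_z gives the robot as it stands.
- The arm moves only by the tool send_rows, never from a script. Its argument "steps" is one flat list of numbers, 5 for each row, row after row: the gripper's target within -1 to 1 (fully open at 1, half-way at 0, shut at -1), then the shift along the tool's x, y, z in cm, then the turn about the tool's z in degrees. In form: [gripper, x, y, z, roll, gripper, x, y, z, roll, ...]. A call has 1 to 12 rows; each row shifts and turns the commanded pose from where the row before left it, along the tool's axes as they then stand; what a row does not reach is not made up. A row lasts 1/10 s, in which the tool goes at most 50 mm and 8.59 degrees, less where a joint would pass 70% of its speed; a pose out of reach is approached as far as the arm can. A call is refused whole if a number of a shift passes 5 or a number of a turn 8.59, either way. A call with a gripper value outside its range is refused whole. The fingers move at their own pace and stop on an object; "newtons" is the grip in N (left out, the last holds). Time passes only in rows, so rows that do not move let the fingers close. It gives the time, the measured TCP pose, the force, the opening and the grip force at its end, in the units of the state.
- get_state(): the state, without advancing time (a new reading comes with each control period).
- get_image(name): name is "side" or "top" or "wrist"; returns a dict with "color" (400x640x3 uint8, red, green, blue), "mtx" (3x3 intrinsics, pixels), "k1" (the pictures are not rectified: a ray, as slopes to the right and down, at radius r is drawn at 1 + k1 r^2 times it, then the intrinsics apply), "T" (4x4, takes a point from camera to world coordinates); the wrist camera has in their place "mount" (4x4, takes a point from camera to tool coordinates, whose origin is the TCP and whose axes are the flange's). Camera axes: x right, y down, z forward; pixel columns grow to the right and rows downward; lengths in m; the calibration is good to about 2 mm. A picture is of the moment at which its call begins: read the wrist's pose just before it. There is no depth.
- sign_off(): hands the job in; it is judged then, once.
The state is a dict: "clock": time; "qpos": joint angles; "qd": joint speeds; "effort": joint torques, N m; "position": TCP position; "ee_rot": TCP orientation; "contact_force": force on the tool from outside, world axes, zero at the start; "moment": the same for the moment, N m; "width": finger opening in m; "gripper_force": force on a finger pad.
Only numpy, scipy, OpenCV 4.12 (cv2) and the standard library are available. Lean on these libraries where they do the work, as an engineer would, in place of code of your own. Each camera call takes 0.05 s, during which the arm holds its last target. There are 200 camera calls.

### The job

First wind the bench timer: turn its wing key clockwise, in as many part turns as it takes, until it comes to its stop. Then take the wooden wedge and push it, flat on the bench and thin end first, into the slot under the nose of the closed sole mould until the mould's lid just lifts off the base, about 5 mm at the nose, and finish still gripping the wedge there so that the mould can breathe: the wedge alone carries the lid. Do not touch the mould with the robot, and leave the stack of soles, the jar and the plain wooden block alone.

Things in the scene. Friction and masses are not known exactly. Their poses are not given: they have to be found in the camera images.
- timer_key (a joint): Wing key of the wind-up timer: hinge about the vertical, rad. It starts between 0 and 0.4, grows clockwise seen from above, and has its stop at 2.6 (fully wound). A ratchet and spring: it resists with about 0.1 N m and stays where it is let go.
- key_grip (a point): Centre of the key's upright flat steel wing: 42 mm long along this point's x, 8 mm thick along y, 28 mm high (52 to 80 mm above the bench), on the timer's vertical axis. The point is 67 mm above the bench and turns with the key. The timer, fixed to the bench, is a white round can, 78 mm across at the foot, its top 42 mm above the bench.
- wedge_heel (a point): Centre of the heel of the loose hardwood wedge (0.11 kg): a block 28 mm long (x), 30 mm wide (y), 46 mm high, to be gripped across its width; the point is 23 mm above the flat underside, x points to the thin end. Ahead of the heel the top slopes down over 85 mm, from 21 mm thick to 4 mm at the tip (1 in 5), 30 mm wide all along. It starts flat on the bench.
- wedge_tip (a point): Middle of the lower edge of the wedge's thin end, 99 mm ahead of the heel's centre (same axes as the heel).
- mould: Two-part aluminium sole mould fixed to the bench, 140 mm wide (y), 200 mm long (x), 45 mm high. Origin: on the bench below the front face of the lid's nose, mid-width; x points into the mould, the way the wedge is pushed. The base, 24 mm high, begins 20 mm behind the origin; in it a slot 54 mm wide, open in front and down to the bench, runs to 120 mm behind the origin.
- nose (a point): Lowest point of the lid's nose, 6 mm behind its front, 9 mm above the bench when shut; rises with the lid. The nose, in front of the base and over the slot, is 48 mm wide, 44 mm high over the bench, its lower edge rounded (5 mm radius). The wedge first touches it with its tip 30 mm past the mould's origin; every further 5 mm lifts it by 1 mm.
- mould_lid (a joint): Hinge of the lid (about 0.9 kg), at the back of the mould, 206 mm behind its origin and 24 mm above the bench. In rad: 0 shut on the base, growing as the lid lifts; 0.025 is 5 mm at the nose (200 mm from the hinge).
- soles: Bystander: loose stack of four sandal soles, 250 x 92 x 56 mm; origin under its centre.
- jar: Bystander: loose amber jar with a blue cap, 68 mm across, 85 mm high; origin under its centre.
- block: Bystander: loose plain rectangular wooden block, 110 x 30 x 45 mm, with no slope; origin under its centre.
There are look-alikes about, which are no part of the job. Leave any orange look-alike of the part that bears wedge_heel alone. There is more than one size of the part that bears timer_key; the job needs the larger.

How it is judged:
By the outcome, as a careful person would: the job done as asked, in the order asked, and still so for the second after the job is handed in, while the arm keeps its last pose, push and grip.
It also fails if it takes over 67 s, if anything falls off the work surface, if the arm or the gripper's body presses on something with over 40 N, if the wrist force passes 120 N, or if a joint passes its speed limit or range.

## Working session

There is one attempt and no reset: what is moved stays moved. The work goes in short steps, Python scripts to look and compute and a tool call to move; the robot and the scene stay as the last step left them, time stands still between calls to the robot, and variables do not carry over. Pictures are saved under pics/ and viewed, at most 10 in all, crops included, and the job is handed in when it is done.

Besides the shell and the picture viewer there is one more tool, called by a JSON object that holds its "op" and its "data". send_rows: Moves the arm, as the interface text tells. Its arguments: {"type":"object","properties":{"steps":{"type":"array"},"newtons":{"type":"number"}},"required":["steps"]}

```bash
mkdir -p pics; ls
cat > h.py <<'E'
import numpy as np, cv2
from rig import get_state, get_image, sign_off, pinch_z
def snap(n,f):
    s=get_state(); d=get_image(n); cv2.imwrite('pics/'+f+'.png',d['color'][:,:,::-1])
    if 'T' in d: T=d['T']
    else:
        from scipy.spatial.transform import Rotation as R
        W=np.eye(4); q=s['ee_rot']; W[:3,:3]=R.from_quat([q[1],q[2],q[3],q[0]]).as_matrix(); W[:3,3]=s['position']; T=W@np.array(d['mount'])
    np.savez('pics/'+f+'.npz',K=d['mtx'],k=d['k1'],T=T,im=d['color']); return s
def ray(f,uv):
    z=np.load('pics/'+f+'.npz'); D=np.array([float(z['k']),0,0,0])
    p=cv2.undistortPoints(np.array(uv,float).reshape(-1,1,2),z['K'],D).reshape(-1,2)
    T=z['T']; return T[:3,3], (T[:3,:3]@np.c_[p,np.ones(len(p))].T).T
def onz(f,uv,h):
    c,d=ray(f,uv); return c+d*((h-c[2])/d[:,2])[:,None]
def tri(f1,u1,f2,u2):
    c,d=ray(f1,u1); e,g=ray(f2,u2); out=[]
    for a,b in zip(d,g):
        t=np.linalg.lstsq(np.c_[a,-b],e-c,rcond=None)[0]; p,q=c+a*t[0],e+b*t[1]; out.append(np.r_[(p+q)/2,np.linalg.norm(p-q)])
    return np.array(out)
def proj(f,P):
    z=np.load('pics/'+f+'.npz'); M=np.linalg.inv(z['T']); D=np.array([float(z['k']),0,0,0])
    return cv2.projectPoints(np.array(P,float).reshape(-1,1,3),cv2.Rodrigues(M[:3,:3])[0],M[:3,3],z['K'],D)[0].reshape(-1,2)
E
python3 - <<'E'
from h import *
np.set_printoptions(precision=4,suppress=True)
print(snap('top','top0')); snap('side','side0'); snap('wrist','wr0'); print(pinch_z)
a=[cv2.imread(f'pics/{n}0.png') for n in('top','side')]
for n in('top','side','wr'):
    z=np.load(f'pics/{n}0.npz'); print(z['T'],z['K'][0,0],z['k'])
E
```

```text
pics
{'clock': 0.0, 'qpos': array([ 1.062 ,  0.2766,  1.5062, -0.    ,  1.3607, -0.121 ]), 'qd': array([ 0.0009,  0.0006,  0.0002, -0.0018,  0.0001,  0.0014]), 'effort': array([ -0.0015, -41.6769, -24.5813,  -0.0001,   0.0106,  -0.    ]), 'position': array([0.2172, 0.5318, 0.2304]), 'ee_rot': array([-0.0003,  0.1927,  0.9813, -0.0009]), 'contact_force': array([-0.5296,  0.1847,  0.9054]), 'moment': array([ 0.0351,  0.0157, -0.0765]), 'gripper_force': 0.0, 'width': 0.0852964687939901}
0.0187
[[-0.0021 -0.9912  0.1326  0.414 ]
 [-1.      0.0028  0.0052  0.0242]
 [-0.0055 -0.1326 -0.9912  1.204 ]
 [ 0.      0.      0.      1.    ]] 433.27013433225994 -0.06075558855654941
[[ 0.8708 -0.3124  0.3796  0.1473]
 [-0.4916 -0.5558  0.6704 -0.6701]
 [ 0.0015 -0.7704 -0.6376  0.739 ]
 [ 0.      0.      0.      1.    ]] 365.04127511818905 -0.03739580466677758
[[ 0.3776  0.884   0.2757  0.1456]
 [ 0.926  -0.3602 -0.1133  0.5614]
 [-0.0009  0.298  -0.9546  0.3739]
 [ 0.      0.      0.      1.    ]] 325.73492756466106 -0.03895330778343988
```

View pics/top0.png

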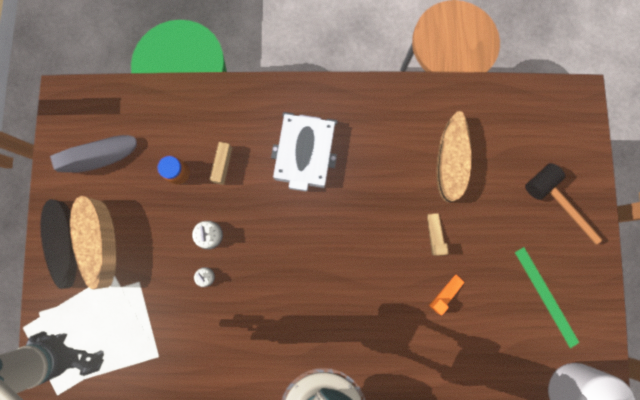

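View pics/side0.png

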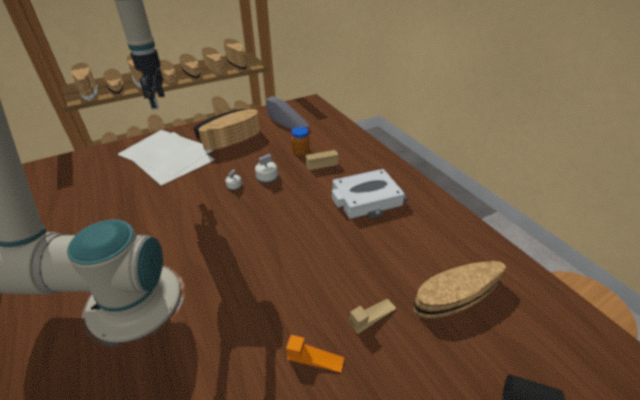

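The top view shows the larger timer at (207,234), the mould with its nose at (299,186), and the wedge with its heel at (439,248) and tip near (434,215). Orange decoy at (447,295), plain block at (220,162). Next I zoom in.

Run:
```python
from h import *
t=cv2.imread('pics/top0.png'); s=cv2.imread('pics/side0.png')
def c(i,x,y,w,h,k,n):
    o=cv2.resize(i[y:y+h,x:x+w],None,fx=k,fy=k,interpolation=cv2.INTER_CUBIC)
    return o
A=np.hstack([c(t,182,210,50,50,5,0),c(t,265,108,80,50*2,2.5,0)[:250,:200],c(t,415,205,50,50,5,0)])
A2=np.hstack([c(s,245,140,50,50,5,0),c(s,325,165,100,62,4,0)[:250,:][:, :400]][:1]+[cv2.resize(s[165:225,325:405],(267,250),interpolation=cv2.INTER_CUBIC),c(s,345,290,55,50,5,0)])
w=max(A.shape[1],A2.shape[1]); p=lambda a:cv2.copyMakeBorder(a,0,0,0,w-a.shape[1],0)
o=np.vstack([p(A),p(A2)]); print(o.shape,A.shape,A2.shape); cv2.imwrite('pics/crop0.png',o)
```

```text
(500, 792, 3) (250, 700, 3) (250, 792, 3)
```

View pics/crop0.png

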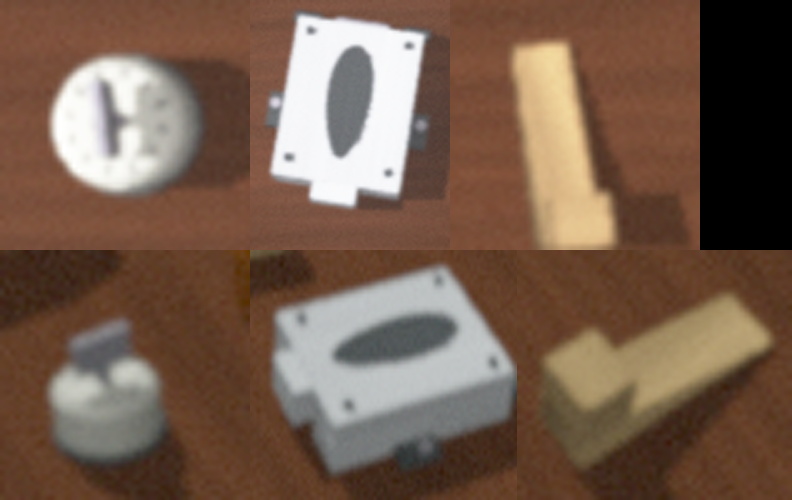

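The crops show the key as a dark bar at about (201,226)–(203,241) in the top view. The wedge's tip edge is at (428,214)–(439,213), and the nose's front edge is at (290,188)–(308,191).

Run:
```python
from h import *
np.set_printoptions(precision=4,suppress=True)
print('key',tri('top0',[(202.2,233.5)],'side0',[(265.2,158)]))
k=onz('top0',[(201,225.6),(203.4,241.4)],.08);print(k)
print(onz('side0',[(259,158),(271,153)],.08))
tip=onz('top0',[(427.6,214),(439,213)],.004);heel=onz('top0',[(436,243.4),(447.6,243.4),(439,256)],.046)
print('tip',tip,tip.mean(0),'heel front top',heel)
print('heel tri',tri('top0',[(436,243.4),(447.6,243.4)],'side0',[(360,306),(368,315)]))
print('tip tri',tri('top0',[(427.6,214),(439,213)],'side0',[(387.4,298.4),(395.8,308.4)]))
n=onz('top0',[(289.8,188),(307.8,190.8)],.044);print('nose',n,n.mean(0))
m=onz('top0',[(273.8,178.8),(325,187.2)],.045);print('mould front',m,m.mean(0),np.arctan2(*(m[0]-m[1])[[0,1]]))
m=onz('top0',[(285,113.6),(335,121.6)],.045);print('mould back',m,m.mean(0))
```

```text
key [[0.4755 0.3159 0.0758 0.0048]]
[[0.4936 0.3195 0.08  ]
 [0.4525 0.312  0.08  ]]
[[0.4578 0.3188 0.08  ]
 [0.5043 0.3278 0.08  ]]
tip [[ 0.5298 -0.2924  0.004 ]
 [ 0.5325 -0.3246  0.004 ]] [ 0.5312 -0.3085  0.004 ] heel front top [[ 0.4468 -0.3012  0.046 ]
 [ 0.4466 -0.3324  0.046 ]
 [ 0.4134 -0.308   0.046 ]]
heel tri [[ 0.4466 -0.3005  0.0481  0.0004]
 [ 0.4465 -0.3303  0.0531  0.0002]]
tip tri [[ 0.531  -0.2925  0.0072  0.0033]
 [ 0.5328 -0.3243  0.0061  0.0013]]
nose [[0.5979 0.0899 0.044 ]
 [0.59   0.0411 0.044 ]] [0.594  0.0655 0.044 ]
mould front [[ 0.6232  0.1335  0.045 ]
 [ 0.5996 -0.0055  0.045 ]] [0.6114 0.064  0.045 ] 0.16776512031755716
mould back [[ 0.8072  0.1043  0.045 ]
 [ 0.7835 -0.0344  0.045 ]] [0.7954 0.0349 0.045 ]
```

{"op": "send_rows", "data": {"steps": [1,-4,-1.27,0.5,0,1,-4,-1.27,0.5,0,1,-4,-1.27,0.5,0,1,-4,-1.27,0.5,0,1,-4,-1.27,0.5,0,1,-4,-1.27,0.5,0,1,-4,-1.27,0.5,0,1,-4,-1.27,0.5,0,1,0,0,0,-8,1,0,0,0,-8,1,0,0,0,-8,1,0,0,0,-8], "newtons": 60}}

```text
clock: 1.35
position: [0.4753, 0.3169, 0.1909]
ee_rot: [-0.0, -0.088, 0.996, -0.0]
contact_force: [0.4, 0.4, 1.6]
width: 0.0852
gripper_force: 0.0
```

{"op": "send_rows", "data": {"steps": [1,0,0,0,0,1,0,0,0,0]}}

```text
clock: 1.55
position: [0.4751, 0.3172, 0.1911]
ee_rot: [-0.0, -0.084, 0.996, -0.0]
contact_force: [0.1, -0.5, -0.3]
width: 0.0855
gripper_force: 0.0
```

Run:
```python
from h import *
s=snap('wrist','wr1');print(s['position'],s['ee_rot'],s['qpos'],s['clock'])
```

```text
[0.47513658 0.3171987  0.19108455] [-2.13628279e-04 -8.38512586e-02  9.96478257e-01 -6.64265391e-05] [ 4.66840757e-01  2.95641687e-01  1.57893052e+00  3.81324684e-05
  1.26746640e+00 -1.27186663e+00] 1.55
```

View pics/wr1.png

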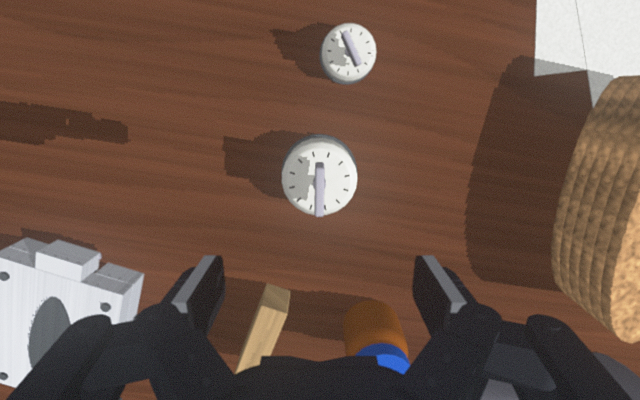

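The wrist view shows the key's wing from (320,165) to (320,215), in line with the tool's x. Now I check its position.

Run:
```python
from h import *
np.set_printoptions(precision=4,suppress=True)
k=onz('wr1',[(320,164),(320,215)],.08); print(k,k.mean(0))
print(tri('wr1',[(320,190)],'top0',[(202.2,233.5)]))
im=np.load('pics/wr1.npz')['im'].astype(int)[135:225,270:370]
m=((im.min(2)>60)&(abs(im[...,0]-im[...,2])<35)).astype(np.uint8)
c=max(cv2.findContours(m,0,2)[0],key=cv2.contourArea); print(cv2.fitEllipse(c))
print(proj('wr1',[(.4751,.3172,.08),(.4751,.3172,.042),(.4751,.3172,.0)]))
```

```text
[[0.4498 0.315  0.08  ]
 [0.4924 0.3223 0.08  ]] [0.4711 0.3187 0.08  ]
[[0.4739 0.319  0.0687 0.0009]]
((48.91614532470703, 39.4349365234375), (77.39282989501953, 82.04408264160156), 176.8792724609375)
[[317.3743 194.4697]
 [317.4619 182.5749]
 [317.5372 172.3644]]
```

{"op": "send_rows", "data": {"steps": [1,0.2,0.2,4,0,1,0,0,4,0,1,0,0,3.2,0,1,0,0,2.0,0,1,0,0,1,0,-1,0,0,0,0,-1,0,0,0,0,-1,0,0,0,0,-1,0,0,0,0,-1,0,0,0,0,-1,0,0,0,0,-1,0,0,0,0]}}

```text
clock: 2.8
position: [0.4737, 0.3175, 0.0503]
ee_rot: [0.001, -0.086, 0.996, -0.001]
contact_force: [0.9, -4.7, 5.0]
width: 0.0072
gripper_force: 58.7
```

{"op": "send_rows", "data": {"steps": [-1,0,-0.15,0,3,-1,0,0,0,6,-1,0,0,0,6,-1,0,0,0,6,-1,0,0,0,6,-1,0,0,0,6,-1,0,0,0,6,-1,0,0,0,6,-1,0,0,0,0]}}

```text
clock: 3.7
position: [0.4739, 0.3179, 0.0504]
ee_rot: [0.001, 0.303, 0.953, 0.001]
contact_force: [0.7, -0.8, 4.6]
width: 0.0071
gripper_force: 59.4
```

Run:
```python
from h import *
s=get_state();print(s['position'],2*np.degrees(np.arctan2(s['ee_rot'][2],s['ee_rot'][1])),s['contact_force'],s['moment'],s['qpos'],s['width'])
```

```text
[0.47389768 0.31786489 0.05035508] 144.78025277387246 [ 0.72476573 -0.78426875  4.55593699] [-0.06430603  0.03194153 -0.04691116] [ 4.68778448e-01  4.25042842e-01  1.77156759e+00  2.31946288e-04
  9.42773051e-01 -4.87453400e-01] 0.007122809604065403
```

{"op": "send_rows", "data": {"steps": [-1,0,0,0,6,-1,0,0,0,6,-1,0,0,0,6,-1,0,0,0,6,-1,0,0,0,6,-1,0,0,0,6,-1,0,0,0,6,-1,0,0,0,6,-1,0,0,0,6,-1,0,0,0,6,-1,0,0,0,6,-1,0,0,0,6]}}

```text
clock: 4.9
position: [0.4746, 0.3181, 0.0503]
ee_rot: [0.0, 0.805, 0.593, 0.002]
contact_force: [0.6, -0.4, 2.8]
width: 0.007
gripper_force: 58.9
```

```bash
cat > st.py <<'E'
from h import *
np.set_printoptions(precision=4,suppress=True)
s=get_state();print(s['position'],'xhead',2*np.degrees(np.arctan2(s['ee_rot'][2],s['ee_rot'][1])),s['contact_force'],s['moment'],s['qpos'],s['width'],s['clock'])
E
python3 st.py
```

```text
[0.4746 0.3181 0.0503] xhead 72.6971337736349 [ 0.5949 -0.4047  2.829 ] [ 0.046  -0.1101  0.179 ] [ 0.4687  0.4253  1.7711 -0.      0.9417  0.7707] 0.0070220882193997546 4.9
```

{"op": "send_rows", "data": {"steps": [-1,0,0,0,4,-1,0,0,0,4,-1,0,0,0,4,-1,0,0,0,0]}}

```text
clock: 5.3
position: [0.4747, 0.3181, 0.0503]
ee_rot: [0.0, 0.862, 0.507, 0.002]
contact_force: [1.6, 0.4, 4.5]
width: 0.0067
gripper_force: 59.1
```

```bash
python3 st.py
```

```text
[0.4747 0.3181 0.0503] xhead 60.895703354887495 [1.6197 0.3505 4.5148] [ 0.0448 -0.1876  0.0072] [ 0.4686  0.4254  1.771  -0.0001  0.9416  0.9767] 0.006744519044705363 5.3
```

{"op": "send_rows", "data": {"steps": [-1,0,0,0,4,-1,0,0,0,4,-1,0,0,0,0]}}

```text
clock: 5.6
position: [0.4748, 0.318, 0.0503]
ee_rot: [0.0, 0.895, 0.446, 0.002]
contact_force: [2.0, 0.9, 6.7]
width: 0.0073
gripper_force: 59.2
```

```bash
python3 st.py
```

```text
[0.4748 0.318  0.0503] xhead 52.92957768463069 [2.0064 0.8574 6.687 ] [-0.0147 -0.1935  0.0008] [ 0.4685  0.4254  1.7709 -0.0002  0.9415  1.1157] 0.007324294902871874 5.6
```

{"op": "send_rows", "data": {"steps": [-1,0,0,0,4,-1,0,0,0,4,-1,0,0,0,0]}}

```text
clock: 5.9
position: [0.4747, 0.3179, 0.0505]
ee_rot: [0.001, 0.922, 0.386, 0.002]
contact_force: [1.4, 1.9, 5.7]
width: 0.0072
gripper_force: 124.1
```

```bash
python3 st.py
```

```text
[0.4747 0.3179 0.0505] xhead 45.41472768523526 [1.4081 1.8918 5.7269] [ 0.1984 -0.134   2.2679] [ 0.4696  0.4252  1.7709 -0.0025  0.9417  1.2492] 0.00719519593569968 5.9
```

{"op": "send_rows", "data": {"steps": [-1,0,0,0,4,-1,0,0,0,0]}}

```text
clock: 6.1
position: [0.4758, 0.3191, 0.0507]
ee_rot: [0.0, 0.936, 0.353, 0.003]
contact_force: [2.0, 4.2, 5.8]
width: 0.0074
gripper_force: 159.2
```

```bash
python3 st.py
```

```text
[0.4758 0.3191 0.0507] xhead 41.3597477939296 [1.9635 4.2078 5.7967] [ 0.8036 -0.5876  2.2819] [ 0.4699  0.4254  1.7699 -0.0012  0.9394  1.3196] 0.007363527864540596 6.1
```

{"op": "send_rows", "data": {"steps": [1,0,0,0,0,1,0,0,0,0,1,0,0,0,0,1,0,0,0,0,1,0,0,-3,0,1,0,0,-4,0,1,0,0,-4,0,1,0,0,-4,6,1,0,0,0,7.5,1,0,0,0,7.5,1,0,0,0,7.5,1,0,0,0,7.5]}}

```text
clock: 7.3
position: [0.4727, 0.3171, 0.1991]
ee_rot: [0.0, 0.999, 0.039, -0.001]
contact_force: [0.6, 0.5, 0.3]
width: 0.0852
gripper_force: 0.0
```

```bash
python3 st.py
python3 - <<'E'
from h import *
snap('top','top1');snap('wrist','wr2')
t=cv2.imread('pics/top1.png'); w=cv2.imread('pics/wr2.png')
a=cv2.resize(t[205:265,180:240],(400,400),interpolation=cv2.INTER_CUBIC)
cv2.imwrite('pics/c1.png',np.hstack([a,w[:, 120:520]]))
E
```

```text
[0.4727 0.3171 0.1991] xhead 4.456679834052348 [0.559  0.4522 0.287 ] [ 0.0183  0.0251 -0.0111] [0.4684 0.2875 1.5702 0.0003 1.2851 1.9613] 0.08522258622929012 7.3
```

View pics/c1.png

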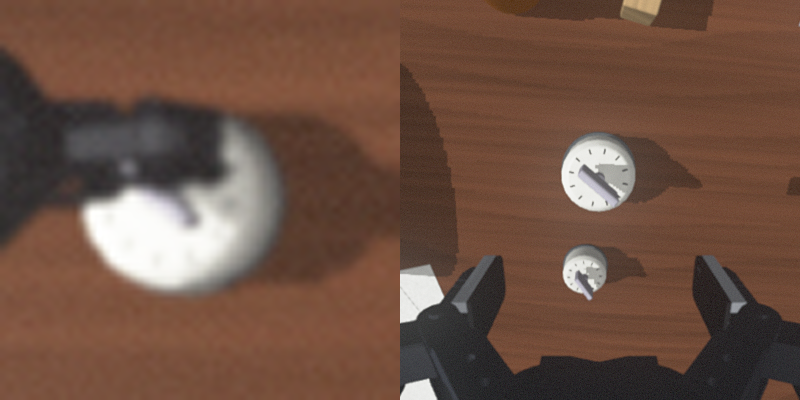

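In the wrist view the key's wing now runs from (303,170) to (340,203). I work out its heading.

Run:
```python
from h import *
k=onz('wr2',[(303,169),(338,202)],.08); d=k[0]-k[1]; print(k,k.mean(0),np.degrees(np.arctan2(d[1],d[0])))
```

```text
[[0.48893519 0.33170239 0.08      ]
 [0.46264652 0.30035554 0.08      ]] [0.47579085 0.31602897 0.08      ] 50.01551044934392
```

{"op": "send_rows", "data": {"steps": [1,-0.75,4.85,0,0,1,-0.75,4.85,0,0,1,-0.75,4.85,0,0,1,-0.75,4.85,0,0,1,-0.75,4.85,0,0,1,-0.75,4.85,0,0,1,-0.75,4.85,0,0,1,-0.75,4.85,0,0,1,-0.75,4.85,0,0,1,-0.75,4.85,0,0,1,-0.75,4.85,0,0,1,-0.75,4.85,0,0]}}

```text
clock: 8.6
position: [0.4312, -0.2719, 0.1992]
ee_rot: [-0.0, 0.999, 0.043, 0.0]
contact_force: [0.8, 1.2, -0.3]
width: 0.0852
gripper_force: 0.0
```

```bash
python3 st.py
```

```text
[ 0.4312 -0.2719  0.1992] xhead 4.929868073429252 [ 0.7933  1.1916 -0.3496] [ 0.0199 -0.019  -0.0483] [-0.6995  0.1994  1.6929  0.0006  1.2498  0.7851] 0.08517460070500378 8.6
```

{"op": "send_rows", "data": {"steps": [1,-0.2,2.3,0,0,1,-0.1,2.2,0,0,1,0,0,0,0,1,0,0,0,0]}}

```text
clock: 9.0
position: [0.4326, -0.3145, 0.1989]
ee_rot: [-0.001, 0.999, 0.042, -0.0]
contact_force: [1.2, 0.6, 0.1]
width: 0.0859
gripper_force: 0.0
```

```bash
python3 st.py
python3 - <<'E'
from h import *
snap('wrist','wr3')
E
```

```text
[ 0.4326 -0.3145  0.1989] xhead 4.820051277312731 [1.1979 0.6322 0.12  ] [-0.0424 -0.0148  0.0014] [-0.7594  0.2374  1.6421  0.0009  1.2639  0.727 ] 0.08594834885397301 9.0
```

View pics/wr3.png

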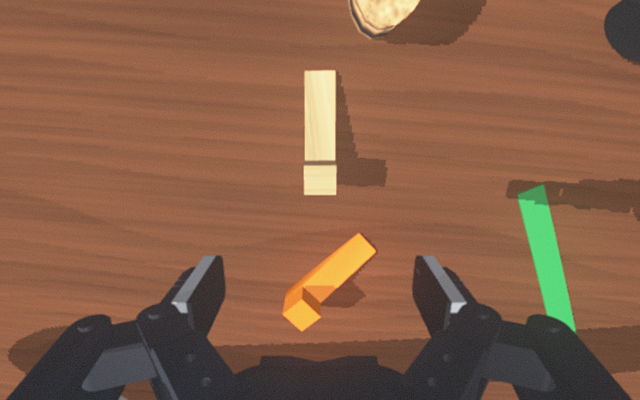

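The wedge lies along the tool's x: heel top at (304–336, 165–195), tip edge at (304–336, 70).

Run:
```python
from h import *
np.set_printoptions(precision=4,suppress=True)
h=onz('wr3',[(304,165.5),(336,165.5),(304,194.5),(336,194.5)],.046);print(h,h.mean(0))
t=onz('wr3',[(304.5,70.5),(336,70.5)],.004);print(t,t.mean(0))
d=t.mean(0)-h.mean(0);print(np.degrees(np.arctan2(d[1],d[0])))
print(tri('wr3',[(304,165.5),(336,165.5),(304.5,70.5),(336,70.5)],'top0',[(436,243.4),(447.6,243.4),(427.6,214),(439,213)]))
```

```text
[[ 0.4445 -0.299   0.046 ]
 [ 0.447  -0.3285  0.046 ]
 [ 0.4165 -0.301   0.046 ]
 [ 0.4191 -0.3313  0.046 ]] [ 0.4318 -0.315   0.046 ]
[[ 0.5297 -0.2914  0.004 ]
 [ 0.5323 -0.322   0.004 ]] [ 0.531  -0.3067  0.004 ]
4.757498666116218
[[ 0.4464 -0.2991  0.0539  0.0005]
 [ 0.4475 -0.329   0.0535  0.003 ]
 [ 0.5295 -0.2916  0.0073  0.    ]
 [ 0.5315 -0.3216  0.0144  0.0001]]
```

{"op": "send_rows", "data": {"steps": [1,0,0,4.5,0,1,0,0,4.5,0,1,0,0,4.5,0,1,0,0,3.5,0,1,0,0,2,0,-1,0,0,0,0,-1,0,0,0,0,-1,0,0,0,0,-1,0,0,0,0,-1,0,0,0,0,-1,0,0,0,0], "newtons": 80}}

```text
clock: 10.15
position: [0.434, -0.3159, 0.0112]
ee_rot: [0.001, 0.999, 0.042, 0.001]
contact_force: [-0.3, 0.6, 6.7]
width: 0.0293
gripper_force: 79.7
```

```bash
python3 st.py
```

```text
[ 0.434  -0.3159  0.0112] xhead 4.772158589148557 [-0.2505  0.619   6.7214] [0.2394 0.0006 0.0409] [-0.7592  0.4348  1.8898  0.0008  0.8133  0.7277] 0.029269582726357383 10.15
```

{"op": "send_rows", "data": {"steps": [-1,0,0,-4,0,-1,0,0,-4,0,-1,0.36,-4.06,0,0,-1,0.36,-4.06,0,0,-1,0.36,-4.06,0,0,-1,0.36,-4.06,0,0,-1,0.36,-4.06,0,0,-1,0.36,-4.06,0,0,-1,0.36,-4.06,0,0,-1,0.36,-4.06,0,0,-1,0.36,-4.06,0,0,-1,0.36,-4.06,0,0]}}

```text
clock: 11.35
position: [0.4346, 0.094, 0.0899]
ee_rot: [-0.0, 0.999, 0.042, 0.001]
contact_force: [-0.8, 0.0, -0.0]
width: 0.029
gripper_force: 79.5
```

{"op": "send_rows", "data": {"steps": [-1,0,0,0,7.2,-1,0,0,0,7.2,-1,0,0,0,0,-1,0,0,0,0,-1,0,0,0,0]}}

```text
clock: 11.85
position: [0.4349, 0.0921, 0.0895]
ee_rot: [-0.0, 0.997, -0.083, 0.0]
contact_force: [0.6, 0.1, -0.9]
width: 0.0292
gripper_force: 79.6
```

```bash
python3 st.py
python3 - <<'E'
from h import *
snap('wrist','wr4')
E
```

```text
[0.4349 0.0921 0.0895] xhead -9.560270432836127 [ 0.5609  0.0776 -0.9176] [0.0173 0.0517 0.0679] [0.0519 0.2164 1.9875 0.0001 0.9373 1.7895] 0.02921863964467032 11.85
```

View pics/wr4.png

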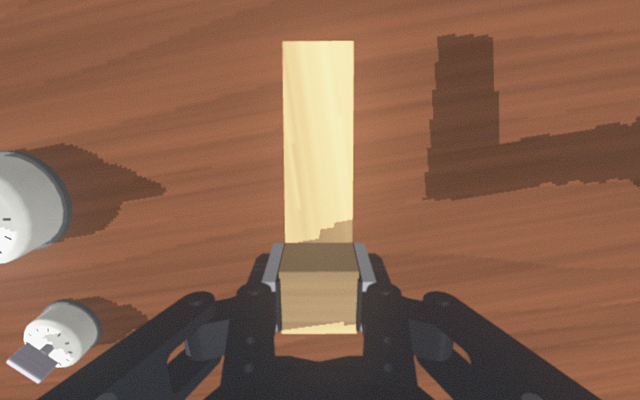

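The wrist view shows the wedge held straight, tip edge at (283–354, 41). The mould is out of view, so I sidestep forward to see the nose unobstructed.

{"op": "send_rows", "data": {"steps": [-1,0,0,-4,0,-1,0,0,-3,0,-1,3.5,3.5,0,0,-1,3.5,3.5,0,0,-1,0,0,0,0,-1,0,0,0,0,-1,0,0,0,0]}}

```text
clock: 12.6
position: [0.4909, 0.0121, 0.1588]
ee_rot: [-0.0, 0.996, -0.084, -0.001]
contact_force: [0.7, 0.3, -0.5]
width: 0.0292
gripper_force: 79.7
```

```bash
python3 st.py
python3 - <<'E'
from h import *
snap('wrist','wr5')
E
```

```text
[0.4909 0.0121 0.1588] xhead -9.627671472225087 [ 0.713   0.2713 -0.4507] [0.0002 0.0292 0.0133] [-0.1176  0.2063  1.7929  0.0007  1.1446  1.6209] 0.029245727075910846 12.6
```

View pics/wr5.png

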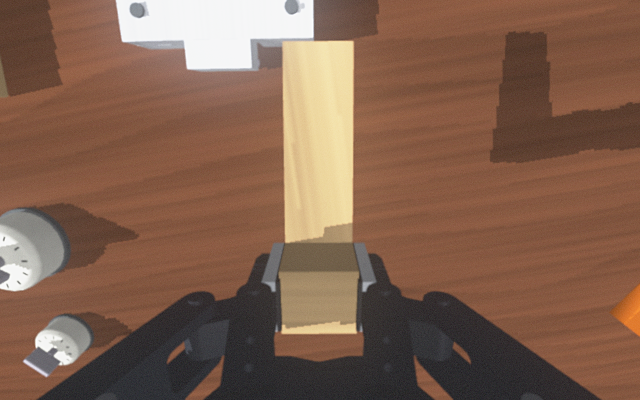

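The nose is visible: front edge at about (187–252, 69), side edges at columns ~186 and ~252. I extract them at finer resolution.

Run:
```python
from h import *
np.set_printoptions(precision=4,suppress=True)
im=np.load('pics/wr5.npz')['im'].astype(int); 
print(im[55:78,195:245].mean(1)[:, [0,2]].astype(int).tolist())
g=im[46:58].mean(0)[:,2].astype(int); print(g[178:196],g[244:262])
g=im[60:66].mean(0)[:,2].astype(int); print(g[178:196],g[244:262])
print(im[12:34,118:124].mean(0)[:,2],'frontrow',im[30:48,140:180].mean(1)[:,2].astype(int))
for f in('wr4','wr5'): print(f,onz(f,[(283,41),(354,41)],.0))
z=np.load('pics/wr5.npz');print(z['T'])
```

```text
[[245, 246], [245, 246], [245, 246], [245, 246], [245, 246], [245, 246], [245, 246], [245, 246], [245, 246], [245, 246], [245, 246], [246, 247], [247, 249], [222, 229], [179, 189], [166, 168], [158, 132], [151, 106], [150, 103], [150, 104], [149, 103], [147, 102], [147, 101]]
[127 126 127 126 125 122 149 221 251 247 246 246 246 246 246 246 246 246] [246 247 247 247 247 248 239 188 162 164 166 168 163 143 116 107 108 108]
[105 104 106 105 106 104 102 125 215 251 248 246 246 246 246 246 246 246] [247 247 247 247 247 248 247 224 169 158 162 163 162 165 159 137 109 100]
[146.9091 194.3636 234.6364 247.6818 246.6364 246.1364] frontrow [246 246 245 245 246 246 245 246 246 246 232 190 173 176 180 180 175 167]
wr4 [[0.5471 0.0974 0.    ]
 [0.5394 0.0514 0.    ]]
wr5 [[ 0.614   0.0225  0.    ]
 [ 0.6039 -0.0371  0.    ]]
[[-0.1666 -0.9401 -0.2974  0.5657]
 [-0.986   0.1584  0.0517 -0.0004]
 [-0.0015  0.3019 -0.9533  0.302 ]
 [ 0.      0.      0.      1.    ]]
```

Run:
```python
from h import *
np.set_printoptions(precision=4,suppress=True)
n=onz('wr5',[(186.4,68.3),(251.8,68.3)],.044);print('nose',n,n.mean(0)); d=n[0]-n[1]
print('width',np.linalg.norm(d),'heading',np.degrees(np.arctan2(d[1],d[0]))-90)
print(tri('wr5',[(186.4,68.3),(251.8,68.3)],'top0',[(289.8,188),(307.8,190.8)]))
f=onz('wr5',[(140,40.6),(180,40.6)],.045);print('body front',f)
a=np.radians(-9.63);X=np.array([np.cos(a),np.sin(a)]);Y=np.array([np.sin(a),-np.cos(a)])
for f,P in(('wr5',(0.4909,0.0121,.1588)),('wr4',(.4349,.0921,.0895))):
    t=onz(f,[(283,41),(354,41)],P[2]-.0112+.004); h=onz(f,[(279.5,272),(357.5,272)],P[2]-.0112+.046)
    for q in(t,h): v=q.mean(0)[:2]-P[:2]; print(f,np.linalg.norm(q[0]-q[1]),'tool x,y',v@X,v@Y)
o=n.mean(0)[:2]; v=o-np.array([.4909,.0121]); print('nose front in tool',v@X,v@Y)
```

```text
nose [[0.6012 0.0941 0.044 ]
 [0.5925 0.0457 0.044 ]] [0.5969 0.0699 0.044 ]
width 0.049103042355335136 heading -10.122084213970439
[[0.5977 0.0893 0.0564 0.0035]
 [0.5885 0.0413 0.0659 0.0036]]
body front [[0.6258 0.1224 0.045 ]
 [0.6203 0.0931 0.045 ]]
wr5 0.030098804409404455 tool x,y 0.09763215988874023 -0.0004078914666445291
wr5 0.02943828555832769 tool x,y 0.011863027948686466 -0.0002887924491657243
wr4 0.030145300328960366 tool x,y 0.09760445703204525 -0.0005489174336974038
wr4 0.0294430021505751 tool x,y 0.011686071623071765 -0.0003439391537681069
nose front in tool 0.09479208363666311 -0.07470347964502286
```

{"op": "send_rows", "data": {"steps": [-1,-1.6,-3.7,0,0.5,-1,-1.6,-3.7,0,0,-1,0,0,0,0,-1,0,0,4,0,-1,0,0,4,0,-1,0,0,4,0,-1,0,0,1.5,0,-1,0,0,0,0,-1,0,0,0,0]}}

```text
clock: 13.55
position: [0.4734, 0.0904, 0.0247]
ee_rot: [-0.0, 0.996, -0.088, 0.0]
contact_force: [-0.1, -0.3, -1.1]
width: 0.0292
gripper_force: 79.8
```

```bash
python3 st.py
python3 - <<'E'
from h import *
snap('wrist','wr6'); snap('side','side2'); snap('top','top2')
s=cv2.imread('pics/side2.png'); w=cv2.imread('pics/wr6.png')
cv2.imwrite('pics/c2.png',np.hstack([cv2.resize(s[140:240,260:410],(450,300),interpolation=cv2.INTER_CUBIC),w[0:300,150:490]]))
E
```

```text
[0.4734 0.0904 0.0247] xhead -10.060763381778836 [-0.1443 -0.2824 -1.1495] [ 0.0309  0.0335 -0.0063] [ 0.0442  0.3547  1.9924 -0.      0.7942  1.7906] 0.029209699888921446 13.55
```

View pics/c2.png

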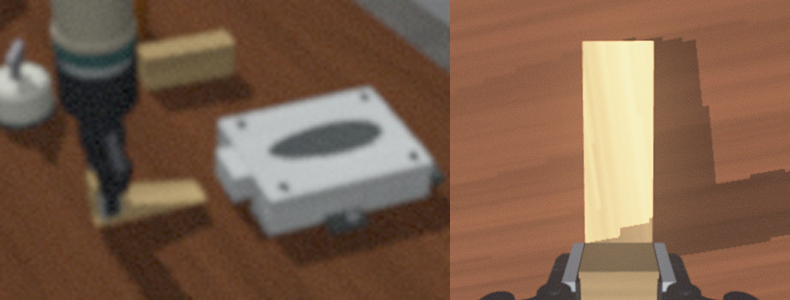

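The wedge is lined up with the nose, about 28 mm short and 13 mm above the bench. I lower it and begin the push.

{"op": "send_rows", "data": {"steps": [-1,0,-0.05,0.8,0,-1,0,-0.05,0.6,0,-1,0,0,0,0,-1,1,0,0,0,-1,1,0,0,0,-1,1,0,0,0,-1,1,0,0,0,-1,0.6,0,0,0,-1,0.4,0,0,0,-1,0,0,0,0,-1,0,0,0,0], "newtons": 100}}

```text
clock: 14.8
position: [0.5226, 0.0824, 0.0112]
ee_rot: [-0.0, 0.996, -0.088, 0.0]
contact_force: [-3.2, 1.3, 9.1]
width: 0.0286
gripper_force: 101.4
```

```bash
python3 st.py
```

```text
[0.5226 0.0824 0.0112] xhead -10.12164117190915 [-3.2089  1.3439  9.1339] [-0.1568  0.2768 -0.0034] [0.0248 0.4275 1.9042 0.0002 0.8097 1.7721] 0.028591468123664268 14.8
```

{"op": "send_rows", "data": {"steps": [-1,0.3,0,0,0,-1,0.3,0,0,0,-1,0,0,0,0]}}

```text
clock: 15.1
position: [0.5281, 0.0815, 0.0112]
ee_rot: [-0.0, 0.996, -0.088, -0.0]
contact_force: [-3.8, 0.8, 9.8]
width: 0.0291
gripper_force: 101.5
```

{"op": "send_rows", "data": {"steps": [-1,0.2,0,0,0,-1,0,0,0,0]}}

```text
clock: 15.3
position: [0.5296, 0.0812, 0.0112]
ee_rot: [-0.0, 0.996, -0.088, -0.001]
contact_force: [-5.5, 1.6, 11.0]
width: 0.029
gripper_force: 101.8
```

{"op": "send_rows", "data": {"steps": [-1,0.2,0,0,0,-1,0,0,0,0]}}

```text
clock: 15.5
position: [0.5312, 0.0809, 0.0112]
ee_rot: [-0.0, 0.996, -0.088, -0.001]
contact_force: [-5.3, 1.1, 11.2]
width: 0.029
gripper_force: 101.9
```

{"op": "send_rows", "data": {"steps": [-1,0.2,0,0,0,-1,0,0,0,0]}}

```text
clock: 15.7
position: [0.5313, 0.0808, 0.0112]
ee_rot: [-0.0, 0.996, -0.088, -0.003]
contact_force: [-10.1, 1.7, 14.7]
width: 0.0289
gripper_force: 102.4
```

{"op": "send_rows", "data": {"steps": [-1,0.2,0,0,0,-1,0,0,0,0]}}

```text
clock: 15.9
position: [0.5316, 0.0807, 0.0112]
ee_rot: [-0.0, 0.996, -0.088, -0.004]
contact_force: [-13.4, 3.6, 17.6]
width: 0.0288
gripper_force: 102.7
```

{"op": "send_rows", "data": {"steps": [-1,0.2,0,0,0,-1,0,0,0,0]}}

```text
clock: 16.1
position: [0.5333, 0.0803, 0.0112]
ee_rot: [-0.0, 0.996, -0.088, -0.004]
contact_force: [-13.0, 2.6, 18.7]
width: 0.0291
gripper_force: 102.7
```

{"op": "send_rows", "data": {"steps": [-1,0.3,0,-0.1,0,-1,0.3,0,0,0,-1,0.3,0,0,0,-1,0,0,0,0]}}

```text
clock: 16.5
position: [0.5434, 0.0784, 0.0113]
ee_rot: [0.0, 0.996, -0.088, -0.004]
contact_force: [-9.0, 1.8, 9.3]
width: 0.0288
gripper_force: 101.5
```

{"op": "send_rows", "data": {"steps": [-1,0.3,0,0,0,-1,0.3,0,0,0,-1,0,0,0,0]}}

```text
clock: 16.8
position: [0.5493, 0.0773, 0.0113]
ee_rot: [0.0, 0.996, -0.088, -0.004]
contact_force: [-9.5, 0.8, 8.3]
width: 0.0286
gripper_force: 101.6
```

```bash
python3 st.py
```

```text
[0.5493 0.0773 0.0113] xhead -10.117259320635634 [-9.5002  0.7556  8.3039] [0.0633 0.5327 0.0512] [0.014  0.4591 1.8405 0.0009 0.8491 1.7608] 0.02858850472343322 16.8
```

{"op": "send_rows", "data": {"steps": [-1,0.3,0,0,0,-1,0.3,0,0,0,-1,0,0,0,0,-1,0,0,0,0]}}

```text
clock: 17.2
position: [0.5554, 0.0763, 0.0113]
ee_rot: [0.0, 0.996, -0.088, -0.003]
contact_force: [-8.2, 2.2, 7.6]
width: 0.0289
gripper_force: 101.5
```

```bash
python3 st.py
python3 - <<'E'
from h import *
snap('wrist','wr7');snap('side','side3')
s=cv2.imread('pics/side3.png'); w=cv2.imread('pics/wr7.png')
cv2.imwrite('pics/c3.png',np.hstack([cv2.resize(s[150:240,310:410],(400,360),interpolation=cv2.INTER_CUBIC),w[0:360,120:520]]))
E
```

```text
[0.5554 0.0763 0.0113] xhead -10.113312909738008 [-8.1814  2.2251  7.6486] [0.0734 0.532  0.0291] [0.012  0.4655 1.8276 0.0008 0.8552 1.7588] 0.028894444725987723 17.2
```

View pics/c3.png

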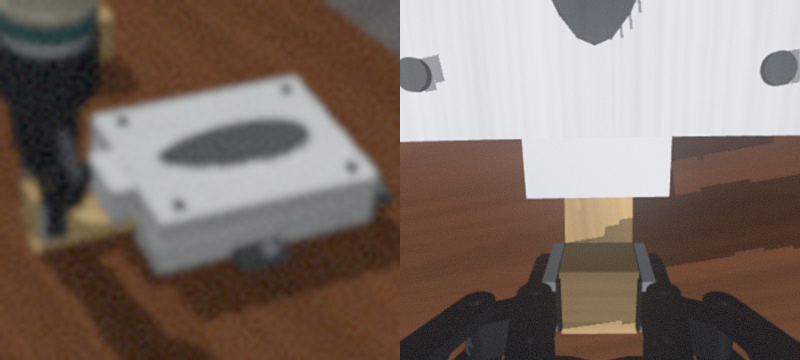

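The wedge is in the slot under the nose. Nose front edge is at row 197 (columns 247–389), heel front edge at row 243. I check the insertion depth.

Run:
```python
from h import *
np.set_printoptions(precision=4,suppress=True)
im=np.load('pics/wr7.npz')['im'].astype(int)
r=im[185:205,300:340].mean(1)[:,2].astype(int); print(r)
g=im[165:175].mean(0)[:,2].astype(int); print(g[238:256],g[380:400]); g=im[188:195].mean(0)[:,2].astype(int); print(g[238:256],g[380:400])
r=im[234:254,295:340].mean(1)[:,0].astype(int); print(r)
for L in(.003,.005,.007):
    n=onz('wr7',[(247,197.3),(389,197.3)],.044+L); h=onz('wr7',[(280,243),(357,243)],.046)
    v=n.mean(0)-h.mean(0); print(L,'nosewidth',np.linalg.norm(n[0]-n[1]),'heelw',np.linalg.norm(h[0]-h[1]),'heel-nose gap',np.linalg.norm(v[:2]))
```

```text
[233 233 232 232 232 232 232 232 232 232 233 229 197 143 128 131 131 131
 131 131]
[ 80  80  78  79  76 118 201 231 231 230 229 229 229 229 229 229 229 230] [235 234 235 235 234 235 234 236 238 231 165  90  75  80  82  82  80  80
  80  80]
[ 70  71  72  70  71  68  70 133 221 231 229 228 228 228 228 228 228 229] [235 235 235 235 235 235 236 238 232 163  84  62  68  68  66  73  74  72
  73  71]
[171 169 166 159 152 145 138 131 116  96  90  92  91  92  91  91  92  91
  91  91]
0.003 nosewidth 0.04915211436811432 heelw 0.028159542770728897 heel-nose gap 0.01788085928320452
0.005 nosewidth 0.04823444431122385 heelw 0.028159542770728897 heel-nose gap 0.018524831530763973
0.007 nosewidth 0.04731677425433333 heelw 0.028159542770728897 heel-nose gap 0.019168808680910407
```

Run:
```python
from h import *
np.set_printoptions(precision=4,suppress=True)
for f in('wr6','wr7'):
    im=np.load(f'pics/{f}.npz')['im'].astype(int); r=im[238:345,300:340].mean(1).sum(1).astype(int); d=np.diff(r); print(f,[(238+i,d[i]) for i in np.argsort(-abs(d))[:8]])
n=onz('wr7',[(245.3,197.3),(389,197.3)],.049)
b=onz('wr7',[(318,243)],.021); print('gap from heel foot',np.linalg.norm((n.mean(0)-b[0])[:2]))
for r in(270,272,274):
    b=onz('wr7',[(318,r)],.046); print(r,'gap from heel top',np.linalg.norm((n.mean(0)-b[0])[:2]))
```

```text
wr6 [(np.int64(333), np.int64(-193)), (np.int64(334), np.int64(-80)), (np.int64(242), np.int64(-76)), (np.int64(332), np.int64(-62)), (np.int64(271), np.int64(53)), (np.int64(241), np.int64(-46)), (np.int64(270), np.int64(41)), (np.int64(324), np.int64(36))]
wr7 [(np.int64(333), np.int64(-136)), (np.int64(332), np.int64(-67)), (np.int64(242), np.int64(-48)), (np.int64(334), np.int64(-44)), (np.int64(271), np.int64(39)), (np.int64(241), np.int64(-34)), (np.int64(324), np.int64(32)), (np.int64(272), np.int64(31))]
gap from heel foot 0.030622656403841878
270 gap from heel top 0.02972191746401886
272 gap from heel top 0.03057956226855696
274 gap from heel top 0.03144118583909959
```

{"op": "send_rows", "data": {"steps": [-1,0.05,0,0,0,-1,0,0,0,0,-1,0,0,0,0,-1,0,0,0,0]}}

```text
clock: 17.7
position: [0.5554, 0.0763, 0.0113]
ee_rot: [0.0, 0.996, -0.088, -0.004]
contact_force: [-8.7, 1.2, 9.0]
width: 0.0289
gripper_force: 101.6
```

```bash
python3 st.py; python3 -c "
from rig import sign_off
print(sign_off())"
```

```text
[0.5554 0.0763 0.0113] xhead -10.113928358519427 [-8.7228  1.2075  9.0497] [ 0.0899  0.678  -0.0088] [0.0119 0.4658 1.8269 0.001  0.8564 1.7586] 0.028891357146616146 17.7
the job is handed in; nothing more can be done
None
```

Job handed in at 17.7 s: the timer key was wound until it hit its stop, and the wedge, still gripped, holds the mould's lid up by about 4.9 mm at the nose, a lift worked out from how far the wedge went in.

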